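Put the paint jar and dropper bottle away in the paint stand

TASK

Tidy the modelling bench: put the squat round paint jar upright into the wide well of the wooden paint stand, and the slim dropper bottle that stands on the cutting mat upright into the empty narrow well beside it, each fully down on the floor of its well. Leave the flat tin, the rectangular glue bottle and the dropper bottle that is already in the stand where they are.

Things in the scene. Friction and masses are not known exactly. Their poses are not given: they have to be found in the camera images.
- jar_center (a point): The squat paint jar: an upright plain cylinder 50 mm in diameter and 72 mm tall, white with a flat grey lid of the same diameter (lid: top 20 mm); about 0.12 kg. The point is on its axis, half-way up (36 mm above its underside); z is its axis, up. It stands on the cutting mat.
- bottle_center (a point): The slim dropper bottle to be put away: an upright white cylinder 32 mm in diameter up to 58 mm above its underside, then a shoulder and a narrow grey conical cap (22 mm wide at its foot, 10 mm at the tip), 92 mm tall in all; about 0.045 kg. The point is on its axis, half-way up (46 mm above its underside); z is its axis, up. It stands on the cutting mat.
- wide_well (a point): Centre of the mouth of the stand's wide round well: 66 mm in diameter, 15 mm deep, flat dark floor, so the jar stands in it with 57 mm showing. The stand is a fixed flat wooden block 270 x 100 mm and 28 mm high on the mat; the mouths lie in its top face. x runs along the stand's length, from the wide well (one end) to the empty narrow well (middle, 85 mm on) to an occupied narrow well (other end, 85 mm further); z up.
- narrow_well (a point): Centre of the mouth of the stand's empty narrow round well, in the middle of the stand: 46 mm in diameter, 15 mm deep, flat dark floor, so the bottle stands in it with 77 mm showing. Axes as for the wide well.
- spare_center (a point): A bystander: a second dropper bottle, the same as the first (32 mm diameter, 92 mm tall), already standing in the narrow well at the end of the stand. The point is half-way up its axis. To be left alone.
- tin_center (a point): A bystander: a flat round metal tin, 71 mm in diameter and 32 mm high, standing on the mat. The point is at its centre. To be left alone.
- glue_center (a point): A bystander: a rectangular white glue bottle, 45 x 30 mm (x, y) and 60 mm high with a black round cap (22 mm wide) up to 78 mm, upright on the mat. The point is half-way up (39 mm). To be left alone.
Not all that is in view belongs to the job. Leave any green or red look-alike of the part that bears bottle_center alone.

How it is judged:
By the outcome, as a careful person would: the job done as asked, in the order asked, and still so for the second after the job is handed in, with the robot touching nothing.
It also fails if it takes over 58 s, if anything falls off the work surface, if the arm or the gripper's body presses on something with over 40 N, if the wrist force passes 120 N, or if a joint passes its speed limit or range.

ROBOT

A 7-joint arm with a two-finger parallel gripper is mounted at the origin on the work surface. World frame = base frame: x ahead of the robot, y to its left, z up, the work surface at z = 0. Lengths are in m, angles in rad, forces in N, time in s.
With the tool pointing down it reaches from about 0.425 to 0.875 m from the base axis. Payload 4.7 kg.
Tool frame: the origin (TCP) lies on the centre line of the jaws, within the pads' length; the fingertips stand ahead of it and the grasp point (between the pads) lies 2 mm behind it (nose_length is the z of the fingertips in the tool frame, in m); z points along the fingers, y is the line along which they close (so a half turn about z gives the same grasp; the last joint's range is limited). The gripper opens to 87 mm and grips with 3 to 60 N. Pads are 19 mm wide; open, the fingers measure 117 mm over their backs; the gripper's body (75 mm by 190 mm) begins 51 mm behind the grasp point.
Start: joints at [1.206, 0.321, -0.07, 1.45, 0.023, 1.371, -0.057], TCP at [0.24, -0.604, 0.24] pointing down, gripper open.
Joint ranges: [-2.86, 2.86], [-0.3, 2.09], [-1.38, 1.24], [0.06, 2.45], [-1.56, 4.7], [0.09, 2.05], [-2.69, 2.69]. Speed limits (rad/s): [2.57, 2.57, 3.14, 3.14, 3.14, 3.14, 3.14].

INTERFACE

Orientations are given as a rotation vector (axis times angle).
In Python, from bench import * gives the robot as it stands.
- The arm moves only by the tool send_rows, never from a script. Its arguments are lists of equal length, an entry for each row: "xyz": the shift along the tool's x, y, z in mm, a list of three; "dr": the turn, a rotation vector about the tool's x, y, z in rad, a list of three. A call has exactly 10 rows; each row is the pose to reach, as a shift and turn from the pose commanded when the call began, along the tool's axes at that moment; what a row does not reach only later rows make up. A row lasts 1/12 s, in which the tool goes at most 41.7 mm and 7.16 degrees, less where a joint would pass 70% of its speed; a pose out of reach is approached as far as the arm can. A call with a gripper value outside its range is refused whole. "jaw" is the finger opening in mm, from 0 to 87, set as the call begins (left out, the last holds). The fingers move at their own pace and stop on an object; "grip_force" is the grip in N (left out, the last holds). Time passes only in rows, so rows that repeat a pose let the fingers close, or fill a call up. It gives the time, the measured TCP pose, the force, the opening and the grip force at its end, in the units of the state.
- get_state(): the state, without advancing time (a new reading comes with each control period).
- get_image(name): name is "scene" or "top"; returns the picture (420x560x3 uint8, red, green, blue); there is no depth.
- calibration(name): a dict with "vfov" (degrees; the focal length in pixels is half the picture's height over the tangent of half this angle, whatever the lens; pixels are square), "cx", "cy" (the principal point, pixels), "k1" (the pictures are not rectified: a ray, as slopes to the right and down, at radius r is drawn at 1 + k1 r^2 times it, then the intrinsics apply), "rvec" (rotation vector, rad) and "tvec" (3), from world to camera coordinates, as OpenCV has them. Camera axes: x right, y down, z forward; pixel columns grow to the right and rows downward; lengths in m; the calibration is good to about 2 mm. A picture is of the moment at which its call begins. calibration takes no time and is no camera call.
- close_job(): hands the job in; it is judged then, once.
The state is a dict: "time": time; "joint_positions": joint angles; "qd": joint speeds; "joint_torque": joint torques, N m; "position": TCP position; "tool_rot": TCP orientation; "ft_force": force on the tool from outside, world axes, zero at the start; "torque": the same for the moment, N m; "grip_width": opening from 0.0 (shut) to 1.0 (fully open); "grip_force": force on a finger pad.
Only numpy, scipy, OpenCV 4.12 (cv2) and the standard library are available. Lean on these libraries where they do the work, as an engineer would, in place of code of your own. Each camera call takes 0.05 s, during which the arm holds its last target. There are 200 camera calls.

## Working session

There is one attempt and no reset: what is moved stays moved. The work goes in short steps, Python scripts to look and compute and a tool call to move; the robot and the scene stay as the last step left them, time stands still between calls to the robot, and variables do not carry over. Pictures are saved under pics/ and viewed, at most 13 in all, crops included, and the job is handed in when it is done.

Besides the shell and the picture viewer there is one more tool, called after "Call:" as name(argument=value, ...) on one line, values as JSON. send_rows: Moves the arm, as the interface text tells. Its arguments: {"type":"object","properties":{"xyz":{"type":"array"},"dr":{"type":"array"},"jaw":{"type":"number"},"grip_force":{"type":"number"}},"required":["xyz","dr"]}

```bash
mkdir -p pics
python3 - <<'E'
from bench import *
import cv2
s=get_state(); print(s)
for n in("scene","top"):
    im=get_image(n); cv2.imwrite(f"pics/{n}0.png",im[:,:,::-1]); print(n,calibration(n))
E
```

```text
{'time': 0.0, 'joint_positions': array([ 1.20612387,  0.32186867, -0.07008504,  1.45167531,  0.02264162,
        1.37083537, -0.05693004]), 'qd': array([ 0.0011334 ,  0.00063132,  0.00218724,  0.00056744,  0.00060192,
       -0.00200837,  0.00148905]), 'joint_torque': array([ 2.04878597e-04, -4.91291034e+01, -4.03916622e-01, -3.12524307e+01,
       -6.41044183e-02,  4.38024988e-02,  1.55688845e-04]), 'position': array([ 0.24010019, -0.60345327,  0.23843171]), 'tool_rot': array([-3.08352002e+00, -5.91074338e-01,  8.06499594e-04]), 'ft_force': array([ 0.23387769,  0.1435926 , -0.06375894]), 'torque': array([-0.06310314, -0.01844889, -0.00468528]), 'grip_force': 0.0, 'grip_width': 1.0009354927627603}
scene {'vfov': 49.02379705950688, 'cx': 268.94661628132525, 'cy': 212.61023751267328, 'k1': -0.09969456753495129, 'rvec': array([ 1.58136557,  2.07263675, -0.76322631]), 'tvec': array([ 0.11054111, -0.3080995 ,  1.44225435])}
top {'vfov': 45.33107967275993, 'cx': 281.5398414535739, 'cy': 209.9050492887045, 'k1': 0.06420735493690014, 'rvec': array([ 2.21938523, -2.16973663,  0.09532158]), 'tvec': array([-0.03041123,  0.47635051,  0.93498053])}
```

View pics/scene0.png

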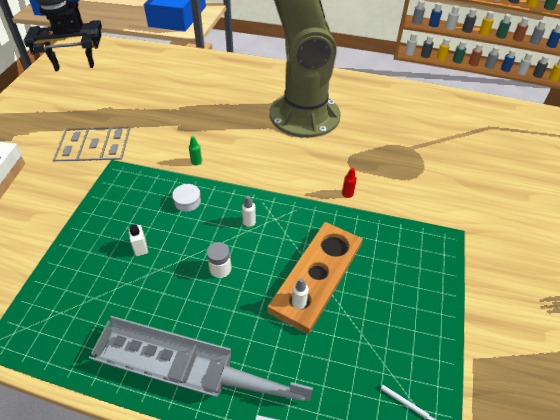

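View pics/top0.png

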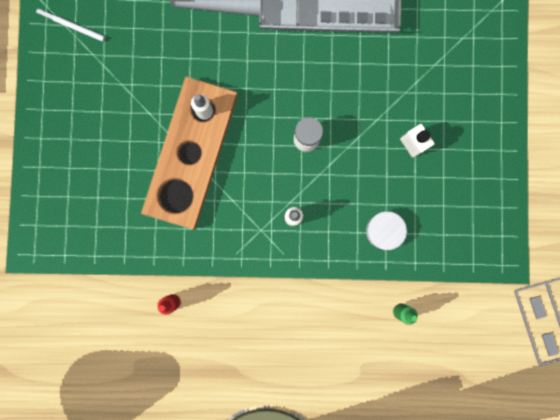

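The scene view shows the jar at about (219,260), the bottle to move at (249,212) and the stand around (315,275). The top view shows the jar lid at (308,132), the bottle at (293,216), the wide well at (175,195), the narrow well at (189,152) and the spare at (202,107).

```bash
cat > h.py <<'E'
import numpy as np, cv2
from bench import *
def cam(n):
    c=calibration(n); f=210/np.tan(np.radians(c['vfov']/2))
    return f,c,cv2.Rodrigues(c['rvec'])[0],c['tvec']
def ray(n,u,v):
    f,c,R,t=cam(n); K=np.array([[f,0,c['cx']],[0,f,c['cy']],[0,0,1]])
    x,y=cv2.undistortPoints(np.array([[[u,v]]],float),K,np.array([c['k1'],0,0,0,0]))[0,0]
    d=R.T@np.array([x,y,1]); return -R.T@t,d/np.linalg.norm(d)
def plane(n,u,v,z):
    o,d=ray(n,u,v); return o+d*(z-o[2])/d[2]
def tri(a,b):
    o,d=ray('top',*a); p,e=ray('scene',*b)
    s=np.linalg.lstsq(np.c_[d,-e],p-o,rcond=None)[0]
    A,B=o+s[0]*d,p+s[1]*e; return (A+B)/2,np.linalg.norm(A-B)
def proj(n,P):
    f,c,R,t=cam(n); K=np.array([[f,0,c['cx']],[0,f,c['cy']],[0,0,1]])
    return cv2.projectPoints(np.array([P],float),c['rvec'],t,K,np.array([c['k1'],0,0,0,0]))[0].ravel()
E
python3 - <<'E'
from h import *
t=cv2.imread('pics/top0.png');s=cv2.imread('pics/scene0.png')
a=cv2.resize(t[70:235,135:335],None,fx=4,fy=3.6,interpolation=cv2.INTER_CUBIC)
cv2.imwrite('pics/c1.png',a)
cv2.imwrite('pics/c2.png',cv2.resize(s[180:340,200:380],None,fx=4,fy=3.7,interpolation=cv2.INTER_CUBIC))
for n,im in(('top',t),('scene',s)):
    hsv=cv2.cvtColor(im,cv2.COLOR_BGR2HSV)
    m=cv2.inRange(hsv,(3,100,70),(20,255,255))
    # non-green low-sat objects on mat
    g=cv2.inRange(hsv,(0,0,60),(180,70,255))
    for nm,mm in(('wood',m),('grey',g)):
        cs,hi=cv2.findContours(mm,cv2.RETR_CCOMP,cv2.CHAIN_APPROX_NONE)
        for c,h in zip(cs,hi[0]):
            A=cv2.contourArea(c)
            x,y,w,hh=cv2.boundingRect(c)
            if A>60 and A<9000 and 140<x<440 and 70<y<330: print(n,nm,'hole' if h[3]>=0 else 'out',A,(x,y,w,hh),np.round(cv2.fitEllipse(c)[0],1),np.round(cv2.fitEllipse(c)[1],1), np.round(cv2.boxPoints(cv2.minAreaRect(c)),1).tolist() if A>3000 else '')
E
```

```text
top wood out 378.5 (157, 293, 25, 23) [168.7 303.9] [18.6 26.4] 
top wood hole 299.0 (158, 294, 22, 21) [168.3 304. ] [16.5 23.3] 
top wood out 7769.5 (142, 77, 95, 152) [189.3 153.3] [ 61.3 182.2] [[140.6999969482422, 212.89999389648438], [185.5, 75.5], [238.60000610351562, 92.80000305175781], [193.8000030517578, 230.1999969482422]]
top wood hole 888.5 (159, 179, 35, 35) [175.8 195.8] [33.1 34.3] 
top wood hole 408.0 (178, 141, 24, 24) [189.6 152.8] [22.4 23.3] 
top wood hole 537.5 (189, 93, 27, 29) [201.9 107.3] [23.2 30. ] 
top grey out 1240.0 (366, 211, 42, 40) [386.5 230.3] [38.8 40.8] 
top grey out 273.0 (284, 207, 20, 19) [293.2 216. ] [18.  19.4] 
top grey out 559.0 (400, 124, 35, 34) [416.4 140.7] [29.  30.5] 
top grey out 771.5 (293, 117, 30, 35) [307.5 134. ] [27.8 35.5] 
top grey out 411.5 (191, 95, 24, 26) [201.9 107.2] [19.3 27.4] 
scene wood out 4845.0 (268, 223, 94, 111) [313.9 278.6] [ 51.3 134. ] [[265.0, 310.0], [322.20001220703125, 214.6999969482422], [364.20001220703125, 239.89999389648438], [307.1000061035156, 335.20001220703125]]
scene wood hole 467.0 (289, 277, 22, 34) [299.8 295.1] [19.5 32.1] 
scene wood hole 211.5 (308, 265, 20, 16) [317.5 272.4] [14.3 19.1] 
scene wood hole 404.5 (320, 236, 29, 21) [334.1 246.3] [19.4 26.8] 
scene wood out 252.0 (156, 158, 36, 13) [174.1 163.3] [10.6 34.7] 
scene wood out 4506.0 (296, 117, 264, 84) [414.5 157.4] [ 67.1 246.7] [[293.70001220703125, 127.4000015258789], [554.4000244140625, 96.4000015258789], [563.5, 172.5], [302.70001220703125, 203.5]]
scene wood out 102.0 (163, 76, 62, 12) [193.5  80.8] [ 8.  53.1] 
scene wood out 244.0 (330, 71, 67, 16) [359.8  79.2] [ 5.9 81.3] 
scene grey out 360.0 (291, 278, 18, 31) [299.7 294.8] [15.7 30.5] 
scene grey out 670.5 (207, 242, 25, 36) [218.8 259.5] [23.3 37.2] 
scene grey out 297.0 (242, 196, 14, 31) [248.6 212.4] [13.2 30.2] 
scene grey out 588.5 (172, 184, 29, 27) [186.3 196.9] [27. 28.]
```

View pics/c1.png

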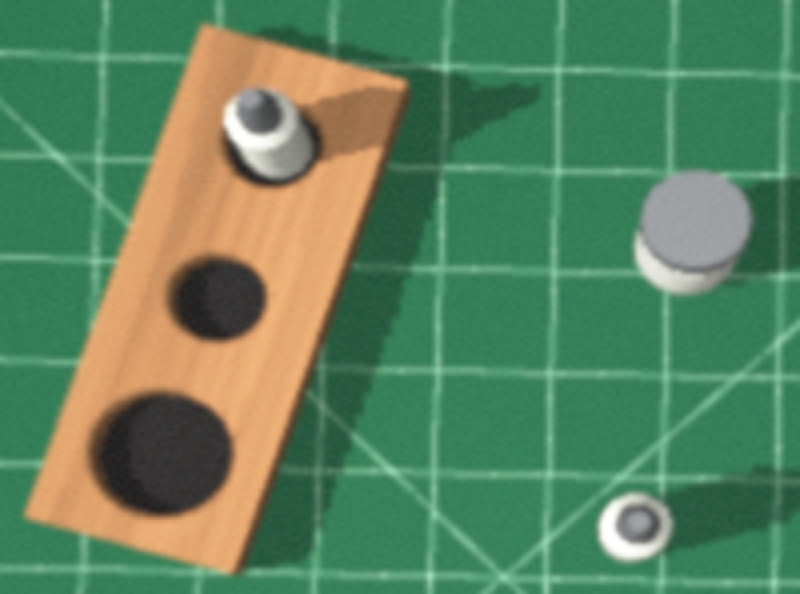

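View pics/c2.png

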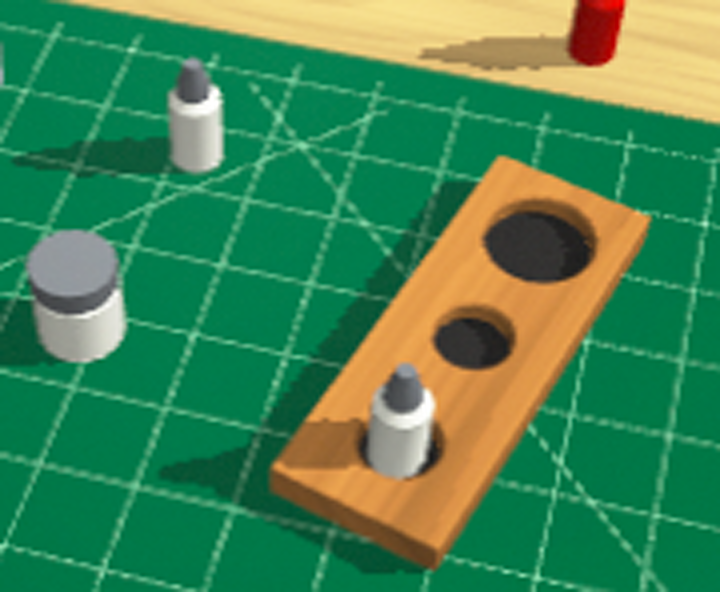

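The crops show the jar lid centre at crop1 (695,221), the bottle shoulder at (635,527), the wide mouth at (161,454) and the narrow mouth at (217,298). The stand's top-face corners are (205,25), (408,85), (238,574) and (25,516).

Run:
```python
from h import *
T=lambda x,y:((x+.5)/4-.5+135,(y+.5)/3.6-.5+70)
S=lambda x,y:((x+.5)/4-.5+200,(y+.5)/3.7-.5+180)
r=lambda v:np.round(np.array(v)*1000,1)
P=lambda x,y,z:plane('top',*T(x,y),z)
print('jar',r(P(695,221,.072)),'width',r(np.linalg.norm(P(639,221,.072)-P(751,221,.072))), [r(q) for q in tri(T(695,221),S(73,264))], 'sc',r(plane('scene',*S(73,264),.072)))
print('bot',r(P(635,527,.058)),r(P(640,523,.092)),r(P(601,527,.056)-P(671,527,.056)),[r(q) for q in tri(T(640,523),S(193,66))], r(plane('scene',*S(193,66),.092)))
print('wide',r(plane('top',175.8,195.8,.028)),r(P(161,454,.028)),'sc',r(plane('scene',*S(540,240),.028)))
print('nar',r(plane('top',189.6,152.8,.028)),r(P(217,298,.028)),'sc',r(plane('scene',*S(474,337),.028)))
print('spare tip',r(P(258,109,.105)),'sc',r(plane('scene',*S(405,370),.105)))
c=[P(*q,.028) for q in((205,25),(408,85),(238,574),(25,516))]
print([r(q) for q in c],[r(np.linalg.norm(c[i]-c[i-1])) for i in range(4)],'ctr',r(np.mean(c,0)))
c=[plane('scene',*S(*q),.028) for q in((500,156),(651,217),(437,555),(272,474))]
print([r(np.linalg.norm(c[i]-c[i-1])) for i in range(4)],'ctr',r(np.mean(c,0)))
for n,p in(('tin',(386.5,230.3,.032)),('glue',(424,136,.078))): print(n,r(plane('top',*p)))
st=get_state(); print(cv2.Rodrigues(st['tool_rot'])[0].round(3))
```

```text
jar [616.5 -63.9  72. ] width 50.4 [array([616.5, -63.5,  71.5]), np.float64(0.9)] sc [616.7 -62.9  72. ]
bot [463.4 -40.6  58. ] [463.5 -41.3  92. ] [-0.7 31.7  0. ] [array([463.3, -40.7,  91. ]), np.float64(1.4)] [464.1 -39.7  92. ]
wide [497.9 177.9  28. ] [497.9 179.6  28. ] sc [497.6 181.   28. ]
nar [579.3 155.1  28. ] [580.  156.5  28. ] sc [579.6 158.   28. ]
spare tip [658.1 128.6 105. ] sc [661.3 132.4 105. ]
[array([723.8, 166.4,  28. ]), array([695.1,  70.3,  28. ]), array([436.7, 141.9,  28. ]), array([464.4, 240.7,  28. ])] [np.float64(269.8), np.float64(100.3), np.float64(268.1), np.float64(102.6)] ctr [580.  154.8  28. ]
[np.float64(273.3), np.float64(100.0), np.float64(274.1), np.float64(98.6)] ctr [580.9 157.2  28. ]
tin [ 442.4 -215.3   32. ]
glue [ 610.9 -270.1   78. ]
[[ 0.929  0.37  -0.001]
 [ 0.37  -0.929  0.002]
 [-0.    -0.002 -1.   ]]
```

Call:
send_rows(xyz=[[20,-13,0],[55,-36,0],[90,-59,0],[125,-82,0],[160,-105,0],[195,-128,0],[230,-152,0],[265,-175,0],[300,-198,0],[330,-218,0]], dr=[[0,0,0.06],[0,0,0.13],[0,0,0.2],[0,0,0.27],[0,0,0.34],[0,0,0.41],[0,0,0.48],[0,0,0.55],[0,0,0.61],[0,0,0.653]], jaw=87, grip_force=15)

```text
time: 0.93
position: [0.4673, -0.2768, 0.2394]
tool_rot: [-3.111, 0.432, 0.0]
ft_force: [0.1, -0.1, 0.2]
grip_width: 1.001
grip_force: 0.0
```

```bash
cat >> h.py <<'E'
def delta(P):
    st=get_state(); R=cv2.Rodrigues(st['tool_rot'])[0]; p=st['position']
    print('t',round(st['time'],2),'pos',(p*1000).round(1),'x_ax',R[:,0].round(3),'z_ax',R[:,2].round(3),'q',st['joint_positions'].round(2),'F',st['ft_force'].round(1),'grip',round(st['grip_width']*87,1),round(st['grip_force'],1))
    print('tool shift mm',((R.T@(np.array(P)/1000-p))*1000).round(1),'yaw dr_z',round(-(np.radians(-15.7)-np.arctan2(R[1,0],R[0,0])),3)*-1)
E
python3 - <<'E'
from h import *
import bench
print([k for k in dir(bench) if k[0]!='_'], getattr(bench,'nose_length',None))
delta((616.5,-63.5,238))
E
```

```text
['MotionError', 'calibration', 'close_job', 'get_image', 'get_state', 'nose_length'] 0.017
t 0.93 pos [ 467.3 -276.8  239.4] x_ax [ 0.962 -0.273 -0.   ] z_ax [-0.  0. -1.] q [ 0.76  0.11 -0.29  1.71  0.03  1.33 -1.39] F [ 0.1 -0.1  0.2] grip 87.1 0.0
tool shift mm [  85.4 -245.9    1.4] yaw dr_z 0.002
```

Call:
send_rows(xyz=[[11,-30,0],[23,-65,0],[35,-100,0],[47,-136,0],[60,-172,10],[72,-207,30],[80,-230,50],[84,-242,65],[85.5,-246,75],[85.5,-246,80]], dr=[[0,0,-0.04],[0,0,-0.09],[0,0,-0.14],[0,0,-0.19],[0,0,-0.24],[0,0,-0.29],[0,0,-0.34],[0,0,-0.39],[0,0,-0.41],[0,0,-0.41]])

```text
time: 1.77
position: [0.6142, -0.0657, 0.1572]
tool_rot: [-3.134, -0.215, 0.006]
ft_force: [-0.4, -0.1, -0.0]
grip_width: 0.999
grip_force: 0.0
```

Run:
```python
from h import *
cv2.imwrite('pics/s1.png',get_image('scene')[:,:,::-1])
delta((616.5,-63.5,44))
```

```text
t 1.82 pos [613.7 -67.3 157.2] x_ax [ 0.991  0.134 -0.004] z_ax [-0.004 -0.001 -1.   ] q [ 0.46  0.35 -0.48  1.62  0.17  1.22 -1.49] F [-0.6 -0.2 -1.6] grip 86.9 0.0
tool shift mm [  3.7  -3.4 113.2] yaw dr_z -0.408
```

View pics/s1.png

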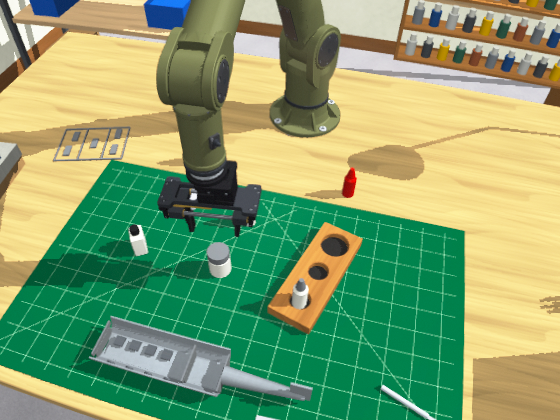

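The gripper hangs above the jar, with fingertips at about (190,228) and (238,232) and the jar lid at (219,252). I'm descending with a small lateral correction.

Call:
send_rows(xyz=[[2,-2,8],[3.5,-3.4,22],[3.5,-3.4,38],[3.5,-3.4,54],[3.5,-3.4,70],[3.5,-3.4,86],[3.5,-3.4,98],[3.5,-3.4,106],[3.5,-3.4,111],[3.5,-3.4,113]], dr=[[0,0,0],[0,0,0],[0,0,0],[0,0,0],[0,0,0],[0,0,0],[0,0,0],[0,0,0],[0,0,0],[0,0,0]])

```text
time: 2.65
position: [0.618, -0.0622, 0.0459]
tool_rot: [3.134, 0.212, -0.001]
ft_force: [0.2, -0.4, 0.2]
grip_width: 0.999
grip_force: 0.0
```

Run:
```python
from h import *
im=get_image('scene')[:,:,::-1]; cv2.imwrite('pics/s2.png',cv2.resize(im[160:310,140:320],None,fx=4,fy=4))
delta((616.5,-63.5,44))
```

```text
t 2.7 pos [618.2 -62.1  46.1] x_ax [ 0.991  0.135 -0.   ] z_ax [-0. -0. -1.] q [ 0.43  0.46 -0.46  1.71  0.23  1.02 -1.55] F [0.2 0.5 1.1] grip 86.9 0.0
tool shift mm [-1.8  1.2  2.2] yaw dr_z -0.409
```

View pics/s2.png

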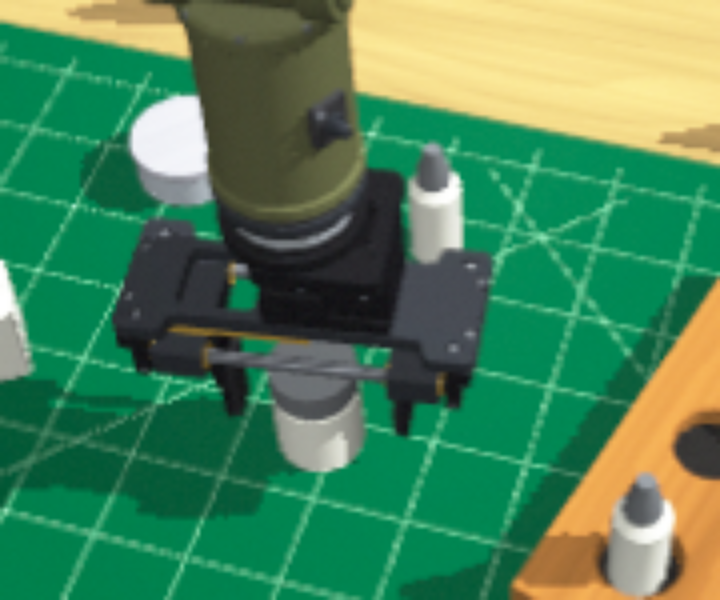

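The jar stands between the two fingers, one on each side of it. Closing now.

Call:
send_rows(xyz=[[-1.5,1,2],[-1.5,1,2],[-1.5,1,2],[-1.5,1,2],[-1.5,1,2],[-1.5,1,2],[-1.5,1,2],[-1.5,1,2],[-1.5,1,2],[-1.5,1,2]], dr=[[0,0,0],[0,0,0],[0,0,0],[0,0,0],[0,0,0],[0,0,0],[0,0,0],[0,0,0],[0,0,0],[0,0,0]], jaw=40, grip_force=20)

```text
time: 3.53
position: [0.6171, -0.0632, 0.0448]
tool_rot: [3.134, 0.213, 0.001]
ft_force: [0.3, -0.8, 1.5]
grip_width: 0.571
grip_force: 20.0
```

Run:
```python
from h import *
delta((497.8,179.5,180))
```

```text
t 3.53 pos [617.1 -63.2  44.8] x_ax [0.991 0.135 0.   ] z_ax [ 0. -0. -1.] q [ 0.43  0.46 -0.46  1.72  0.23  1.02 -1.55] F [ 0.3 -0.8  1.5] grip 49.7 20.0
tool shift mm [ -85.3 -256.5 -135.3] yaw dr_z -0.41
```

Call:
send_rows(xyz=[[0,0,-5],[0,0,-18],[0,0,-36],[0,0,-56],[0,0,-76],[-4,-12,-92],[-12,-36,-105],[-20,-60,-112],[-29,-88,-116],[-37,-112,-116]], dr=[[0,0,0],[0,0,0],[0,0,0],[0,0,0],[0,0,0],[0,0,0],[0,0,0],[0,0,0],[0,0,0],[0,0,0]])

```text
time: 4.37
position: [0.565, 0.0449, 0.1628]
tool_rot: [-3.134, -0.214, -0.004]
ft_force: [-0.1, 0.5, -1.3]
grip_width: 0.569
grip_force: 20.0
```

Call:
send_rows(xyz=[[-8,-24,0],[-16,-48,0],[-24,-72,0],[-32,-96,0],[-39,-118,0],[-44,-133,0],[-47,-141,5],[-48,-144.5,15],[-48,-144.5,30],[-48,-144.5,40]], dr=[[0,0,0],[0,0,0],[0,0,0],[0,0,0],[0,0,0],[0,0,0],[0,0,0],[0,0,0],[0,0,0],[0,0,0]])

```text
time: 5.2
position: [0.4977, 0.1783, 0.1189]
tool_rot: [3.133, 0.212, -0.002]
ft_force: [0.1, -0.3, -1.3]
grip_width: 0.571
grip_force: 20.0
```

Run:
```python
from h import *
T=get_image('top')[:,:,::-1];im=get_image('scene')[:,:,::-1]
a=cv2.resize(T[60:240,130:300],None,fx=3.2,fy=3.2)[:560,:400];b=cv2.resize(im[150:330,240:380],None,fx=2.85,fy=3.11)[:560,:400]
cv2.imwrite('pics/s3.png',np.hstack([cv2.resize(a,(400,560)),cv2.resize(b,(399,560))]))
delta((497.8,179.5,58))
```

```text
t 5.3 pos [496.7 177.7 117.9] x_ax [ 0.991  0.134 -0.005] z_ax [-0.005 -0.002 -1.   ] q [ 0.19  0.22 -0.65  1.88  0.15  1.1  -1.95] F [-1.  -0.6 -0.3] grip 49.6 20.0
tool shift mm [ 1.7 -1.7 59.9] yaw dr_z -0.408
```

View pics/s3.png

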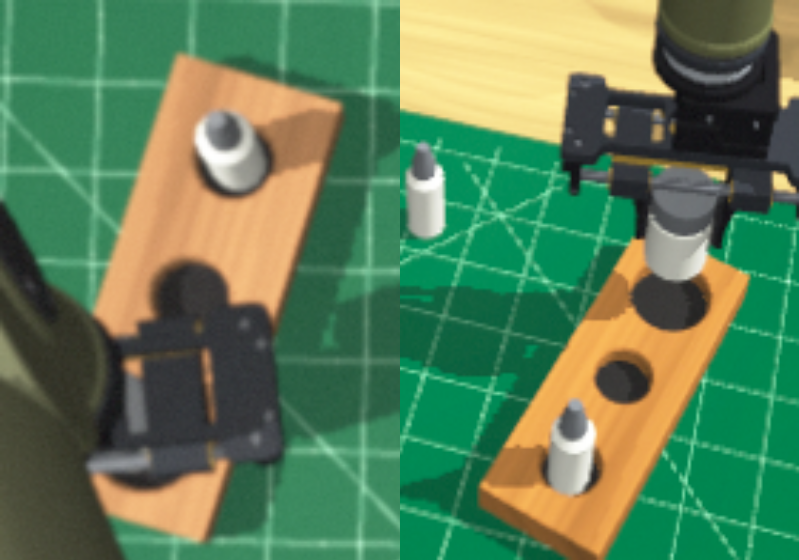

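The jar hangs upright in the jaws just above the wide well; in the scene half its bottom is at about (676,265), with the mouth below at (671,298). Lowering it.

Call:
send_rows(xyz=[[1.5,-1.5,4],[1.5,-1.5,12],[1.5,-1.5,20],[1.5,-1.5,28],[1.5,-1.5,36],[1.5,-1.5,43],[1.5,-1.5,49],[1.5,-1.5,54],[1.5,-1.5,57],[1.5,-1.5,59]], dr=[[0,0,0],[0,0,0],[0,0,0],[0,0,0],[0,0,0],[0,0,0],[0,0,0],[0,0,0],[0,0,0],[0,0,0]])

```text
time: 6.13
position: [0.4991, 0.1812, 0.061]
tool_rot: [3.134, 0.213, -0.001]
ft_force: [0.5, -1.2, -1.9]
grip_width: 0.567
grip_force: 20.0
```

Run:
```python
from h import *
delta((497.8,179.5,58))
```

```text
t 6.13 pos [499.1 181.2  61. ] x_ax [ 0.991  0.135 -0.   ] z_ax [-0. -0. -1.] q [ 0.16  0.3  -0.63  1.92  0.21  0.99 -2.  ] F [ 0.5 -1.2 -1.9] grip 49.4 20.0
tool shift mm [-1.5  1.6  3. ] yaw dr_z -0.41
```

Call:
send_rows(xyz=[[-1,1,0.5],[-1,1,1],[-1,1,1.5],[-1,1,2],[-1,1,2.5],[-1,1,3],[-1,1,3],[-1,1,3],[-1,1,3],[-1,1,3]], dr=[[0,0,0],[0,0,0],[0,0,0],[0,0,0],[0,0,0],[0,0,0],[0,0,0],[0,0,0],[0,0,0],[0,0,0]])

```text
time: 6.97
position: [0.4984, 0.1801, 0.0585]
tool_rot: [3.134, 0.213, 0.0]
ft_force: [0.2, -0.3, -1.1]
grip_width: 0.571
grip_force: 20.0
```

Call:
send_rows(xyz=[[0,0,0.3],[0,0,0.6],[0,0,0.9],[0,0,1.2],[0,0,1.2],[0,0,1.2],[0,0,1.2],[0,0,1.2],[0,0,1.2],[0,0,1.2]], dr=[[0,0,0],[0,0,0],[0,0,0],[0,0,0],[0,0,0],[0,0,0],[0,0,0],[0,0,0],[0,0,0],[0,0,0]])

```text
time: 7.8
position: [0.4984, 0.1801, 0.0577]
tool_rot: [3.134, 0.213, 0.0]
ft_force: [-2.8, -1.0, 4.8]
grip_width: 0.564
grip_force: 20.0
```

The jar touches the well floor, with the vertical force rising to +4.8 N. Releasing, then rising.

Call:
send_rows(xyz=[[0,0,0],[0,0,0],[0,0,0],[0,0,0],[0,0,0],[0,0,0],[0,0,-2],[0,0,-8],[0,0,-18],[0,0,-30]], dr=[[0,0,0],[0,0,0],[0,0,0],[0,0,0],[0,0,0],[0,0,0],[0,0,0],[0,0,0],[0,0,0],[0,0,0]], jaw=72)

```text
time: 8.63
position: [0.4981, 0.1801, 0.088]
tool_rot: [3.134, 0.213, -0.001]
ft_force: [0.4, 0.6, -0.4]
grip_width: 0.829
grip_force: 0.0
```

Call:
send_rows(xyz=[[0,0,-15],[0,0,-35],[0,0,-60],[0,0,-80],[0,20,-90],[0,50,-90],[0,80,-90],[0,110,-90],[0,140,-90],[0,160,-90]], dr=[[0,0,0],[0,0,0],[0,0,0],[0,0,0],[0,0,0],[0,0,0],[0,0,0],[0,0,0],[0,0,0],[0,0,0]])

```text
time: 9.47
position: [0.5206, 0.0182, 0.179]
tool_rot: [3.133, 0.209, 0.003]
ft_force: [0.5, -0.1, -0.5]
grip_width: 0.832
grip_force: 0.0
```

Run:
```python
from h import *
T=get_image('top')[:,:,::-1];im=get_image('scene')[:,:,::-1]
a=cv2.resize(T[60:240,130:335],(400,351));b=cv2.resize(im[180:340,200:380],(399,351))
cv2.imwrite('pics/s4.png',np.hstack([a,b]))
delta((463.5,-40.7,140))
```

```text
t 9.57 pos [520.8  16.8 178.7] x_ax [0.992 0.128 0.001] z_ax [ 0.002 -0.002 -1.   ] q [ 0.41  0.12 -0.53  1.83  0.07  1.2  -1.58] F [-1.3 -0.5 -0.3] grip 71.8 0.0
tool shift mm [-64.3  49.6  38.7] yaw dr_z -0.403
```

View pics/s4.png

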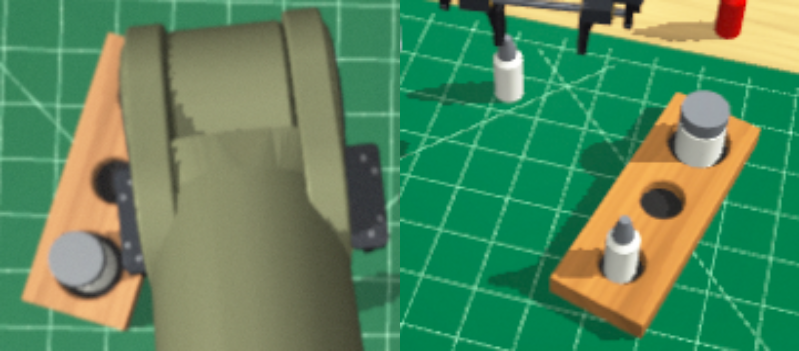

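The jar stands upright in the wide well (scene crop (702,130)), and the bottle on the mat at (509,75) has not moved. Going over the bottle next.

Call:
send_rows(xyz=[[-10,8,0],[-25,19,5],[-40,31,12],[-53,41,20],[-60,46,28],[-63.5,49,34],[-64,49.5,38],[-64,49.5,39],[-64,49.5,39],[-64,49.5,39]], dr=[[0,0,0],[0,0,0],[0,0,0],[0,0,0],[0,0,0],[0,0,0],[0,0,0],[0,0,0],[0,0,0],[0,0,0]])

```text
time: 10.4
position: [0.4641, -0.0352, 0.1386]
tool_rot: [-3.134, -0.215, -0.001]
ft_force: [0.8, -0.3, 0.1]
grip_width: 0.834
grip_force: 0.0
```

Run:
```python
from h import *
delta((463.5,-40.7,45))
```

```text
t 10.4 pos [464.1 -35.2 138.6] x_ax [0.991 0.137 0.001] z_ax [ 0.001  0.    -1.   ] q [ 0.5   0.03 -0.48  2.    0.01  1.11 -1.42] F [ 0.8 -0.3  0.1] grip 72.5 0.0
tool shift mm [-1.4  5.4 93.6] yaw dr_z -0.411
```

Call:
send_rows(xyz=[[-1,4,5],[-1.4,5.4,16],[-1.4,5.4,30],[-1.4,5.4,44],[-1.4,5.4,58],[-1.4,5.4,71],[-1.4,5.4,82],[-1.4,5.4,90],[-1.4,5.4,93.5],[-1.4,5.4,93.5]], dr=[[0,0,0],[0,0,0],[0,0,0],[0,0,0],[0,0,0],[0,0,0],[0,0,0],[0,0,0],[0,0,0],[0,0,0]])

```text
time: 11.23
position: [0.4621, -0.0416, 0.0439]
tool_rot: [-3.134, -0.213, 0.002]
ft_force: [0.3, -0.5, 1.0]
grip_width: 0.831
grip_force: 0.0
```

Run:
```python
from h import *
delta((463.5,-40.7,45))
im=get_image('scene')[:,:,::-1]; cv2.imwrite('pics/s5.png',cv2.resize(im[130:260,160:330],None,fx=4,fy=4))
```

```text
t 11.23 pos [462.1 -41.6  43.9] x_ax [ 0.991  0.135 -0.002] z_ax [-0.002  0.    -1.   ] q [ 0.48  0.16 -0.48  2.09  0.09  0.91 -1.48] F [ 0.3 -0.5  1. ] grip 72.3 0.0
tool shift mm [ 1.5 -0.7 -1.1] yaw dr_z -0.41
```

View pics/s5.png

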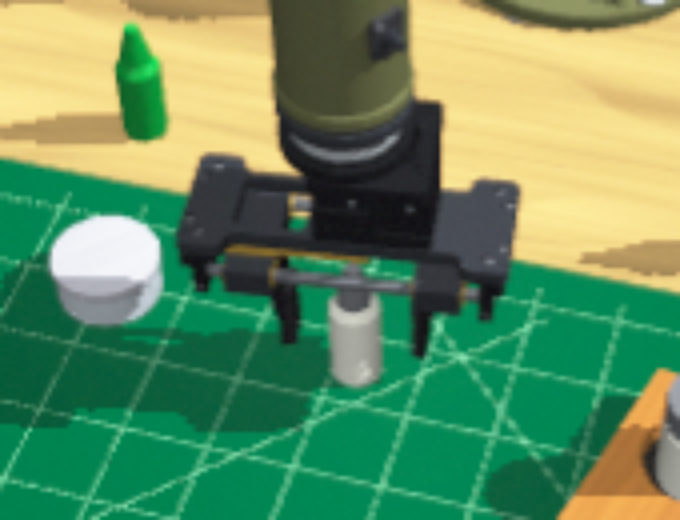

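The bottle, at about (355,335) in the crop, is centred between the fingers. Closing on it and lifting.

Call:
send_rows(xyz=[[1.3,-0.6,-1],[1.3,-0.6,-1],[1.3,-0.6,-1],[1.3,-0.6,-1],[1.3,-0.6,-1],[1.3,-0.6,-1],[1.3,-0.6,-1],[1.3,-0.6,-1],[1.3,-0.6,-1],[1.3,-0.6,-1]], dr=[[0,0,0],[0,0,0],[0,0,0],[0,0,0],[0,0,0],[0,0,0],[0,0,0],[0,0,0],[0,0,0],[0,0,0]], jaw=24, grip_force=12)

```text
time: 12.12
position: [0.4639, -0.0409, 0.0459]
tool_rot: [3.134, 0.213, -0.0]
ft_force: [-0.7, 0.5, 0.7]
grip_width: 0.364
grip_force: 12.0
```

Run:
```python
from h import *
delta((579.8,156.5,180))
```

```text
t 12.12 pos [463.9 -40.9  45.9] x_ax [ 0.991  0.135 -0.   ] z_ax [ 0. -0. -1.] q [ 0.48  0.16 -0.48  2.09  0.09  0.91 -1.48] F [-0.7  0.5  0.7] grip 31.6 12.0
tool shift mm [ 141.5 -179.9 -134.1] yaw dr_z -0.41
```

Call:
send_rows(xyz=[[0,0,-5],[0,0,-18],[0,0,-36],[0,0,-56],[4,-5,-76],[14,-18,-95],[28,-36,-110],[44,-56,-118],[60,-76,-120],[74,-94,-120]], dr=[[0,0,0],[0,0,0],[0,0,0],[0,0,0],[0,0,0],[0,0,0],[0,0,0],[0,0,0],[0,0,0],[0,0,0]])

```text
time: 12.95
position: [0.5257, 0.0637, 0.1673]
tool_rot: [3.134, 0.213, 0.004]
ft_force: [-0.7, -0.1, -0.8]
grip_width: 0.363
grip_force: 12.0
```

Call:
send_rows(xyz=[[15,-19,0],[29,-37,0],[42,-53,0],[53,-67,0],[61,-78,0],[66,-84,4],[67.5,-86,14],[67.5,-86,26],[67.5,-86,36],[67.5,-86,40]], dr=[[0,0,0],[0,0,0],[0,0,0],[0,0,0],[0,0,0],[0,0,0],[0,0,0],[0,0,0],[0,0,0],[0,0,0]])

```text
time: 13.78
position: [0.578, 0.1547, 0.1228]
tool_rot: [3.133, 0.211, -0.007]
ft_force: [-0.3, 0.3, -0.6]
grip_width: 0.361
grip_force: 12.0
```

Run:
```python
from h import *
im=get_image('scene')[:,:,::-1]; cv2.imwrite('pics/s6.png',cv2.resize(im[180:320,240:400],None,fx=4,fy=4))
delta((579.8,156.5,58))
print('bottle foot expected px in crop',(proj('scene',(.5798,.1565,.072))-[240,180])*4)
```

```text
t 13.83 pos [578.  154.8 122.9] x_ax [ 0.991  0.134 -0.005] z_ax [-0.004 -0.002 -1.   ] q [ 0.19  0.36 -0.6   1.7   0.22  1.15 -1.91] F [-0.5 -0.3 -0.3] grip 31.5 12.0
tool shift mm [ 2.3 -1.6 64.9] yaw dr_z -0.409
bottle foot expected px in crop [316.63584362 317.70456656]
```

View pics/s6.png

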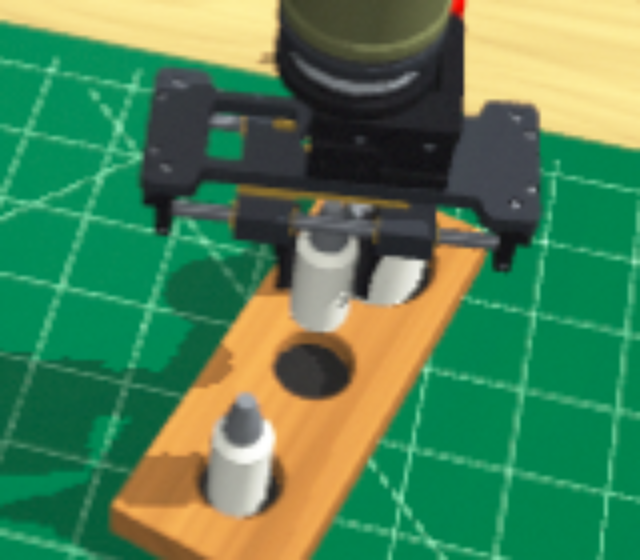

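The bottle is upright in the jaws and its foot, at about (320,320), matches the projection (317,318); the empty well is below it at (314,370). Lowering it.

Call:
send_rows(xyz=[[0.7,-0.5,5],[1,-0.7,13],[1,-0.7,21],[1,-0.7,29],[1,-0.7,37],[1,-0.7,44],[1,-0.7,51],[1,-0.7,56],[1,-0.7,59],[1,-0.7,61]], dr=[[0,0,0],[0,0,0],[0,0,0],[0,0,0],[0,0,0],[0,0,0],[0,0,0],[0,0,0],[0,0,0],[0,0,0]])

```text
time: 14.67
position: [0.5804, 0.1574, 0.0643]
tool_rot: [3.134, 0.213, -0.001]
ft_force: [-0.5, 0.4, -0.8]
grip_width: 0.361
grip_force: 12.0
```

Run:
```python
from h import *
delta((579.8,156.5,58.9))
```

```text
t 14.67 pos [580.4 157.4  64.3] x_ax [ 0.991  0.135 -0.001] z_ax [-0.001 -0.    -1.   ] q [ 0.17  0.43 -0.58  1.75  0.26  1.05 -1.94] F [-0.5  0.4 -0.8] grip 31.4 12.0
tool shift mm [-0.8  0.8  5.4] yaw dr_z -0.41
```

Call:
send_rows(xyz=[[-0.5,0.5,1],[-0.5,0.5,2],[-0.5,0.5,3],[-0.5,0.5,4],[-0.5,0.5,4.5],[-0.5,0.5,5],[-0.5,0.5,5.4],[-0.5,0.5,5.4],[-0.5,0.5,5.4],[-0.5,0.5,5.4]], dr=[[0,0,0],[0,0,0],[0,0,0],[0,0,0],[0,0,0],[0,0,0],[0,0,0],[0,0,0],[0,0,0],[0,0,0]])

```text
time: 15.5
position: [0.5802, 0.1569, 0.0595]
tool_rot: [3.134, 0.213, 0.0]
ft_force: [-0.4, 0.8, 0.0]
grip_width: 0.36
grip_force: 12.0
```

Call:
send_rows(xyz=[[0,0,0.3],[0,0,0.6],[0,0,0.9],[0,0,1.2],[0,0,1.2],[0,0,1.2],[0,0,1.2],[0,0,1.2],[0,0,1.2],[0,0,1.2]], dr=[[0,0,0],[0,0,0],[0,0,0],[0,0,0],[0,0,0],[0,0,0],[0,0,0],[0,0,0],[0,0,0],[0,0,0]])

```text
time: 16.33
position: [0.5803, 0.157, 0.0589]
tool_rot: [3.134, 0.213, 0.001]
ft_force: [-2.6, -0.4, 5.5]
grip_width: 0.36
grip_force: 12.0
```

The bottle has reached the floor (+5.5 N). Releasing and rising straight up.

Call:
send_rows(xyz=[[0,0,0],[0,0,0],[0,0,0],[0,0,0],[0,0,0],[0,0,0],[0,0,-2],[0,0,-8],[0,0,-18],[0,0,-30]], dr=[[0,0,0],[0,0,0],[0,0,0],[0,0,0],[0,0,0],[0,0,0],[0,0,0],[0,0,0],[0,0,0],[0,0,0]], jaw=54)

```text
time: 17.17
position: [0.5799, 0.1569, 0.0889]
tool_rot: [3.134, 0.213, -0.001]
ft_force: [0.5, -0.0, 0.3]
grip_width: 0.62
grip_force: 0.0
```

Call:
send_rows(xyz=[[0,0,-15],[0,0,-35],[0,0,-60],[0,0,-85],[0,0,-105],[0,20,-115],[0,55,-120],[0,90,-120],[0,125,-120],[0,150,-120]], dr=[[0,0,0],[0,0,0],[0,0,0],[0,0,0],[0,0,0],[0,0,0],[0,0,0],[0,0,0],[0,0,0],[0,0,0]])

```text
time: 18.0
position: [0.6011, 0.0043, 0.2102]
tool_rot: [3.132, 0.209, 0.004]
ft_force: [0.8, -1.1, -0.3]
grip_width: 0.623
grip_force: 0.0
```

Call:
send_rows(xyz=[[0,20,0],[0,50,0],[0,85,0],[0,115,0],[0,140,0],[0,150,0],[0,150,0],[0,150,0],[0,150,0],[0,150,0]], dr=[[0,0,0],[0,0,0],[0,0,0],[0,0,0],[0,0,0],[0,0,0],[0,0,0],[0,0,0],[0,0,0],[0,0,0]])

```text
time: 18.83
position: [0.621, -0.1373, 0.2087]
tool_rot: [-3.133, -0.219, -0.001]
ft_force: [0.5, -0.2, -0.4]
grip_width: 0.625
grip_force: 0.0
```

Run:
```python
from h import *
T=get_image('top')[:,:,::-1];im=get_image('scene')[:,:,::-1]
cv2.imwrite('pics/s7.png',np.hstack([cv2.resize(T[60:240,130:335],(400,351)),cv2.resize(im[180:340,200:380],(399,351))]))
delta((579.8,156.5,58.9))
for z,p in((.105,'bottle tip'),(.085,'jar lid')):
    q=(.5798,.1565,z) if z>.1 else (.4978,.1795,z)
    print(p,((proj('scene',q)-[200,180])*[399/180,351/160]+[400,0]).round(1),((proj('top',q)-[130,60])*[400/205,351/180]).round(1))
```

```text
t 18.93 pos [ 620.9 -138.1  208.5] x_ax [0.99  0.138 0.   ] z_ax [ 0.  0. -1.] q [ 0.54  0.34 -0.46  1.52  0.16  1.32 -1.37] F [ 0.4  0.6 -0.5] grip 54.3 0.0
tool shift mm [  -0.  -297.5  149.7] yaw dr_z -0.413
bottle tip [667.1 154.7] [100.3 164.4]
jar lid [703.2 108.2] [ 75.4 258.7]
```

View pics/s7.png

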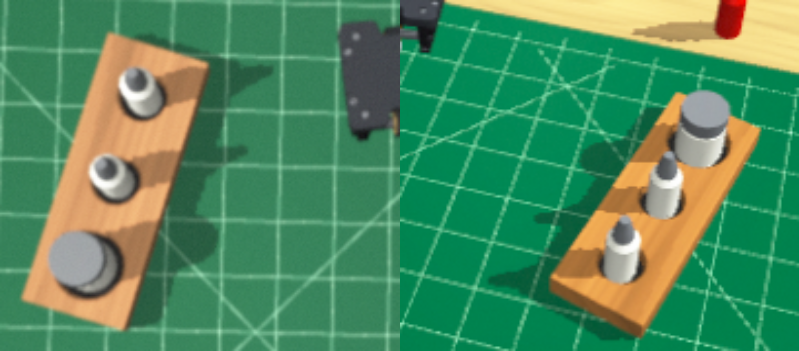

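Both are upright and fully down. The bottle tip at (668,155) and the jar lid at (704,108) sit where they project for the well-floor height, and the arm is clear. Handing in.

```bash
python3 -c "
from bench import *
print(close_job())"
```

```text
the job is handed in; nothing more can be done
None
```

The jar is upright on the floor of the wide well and the dropper bottle upright on the floor of the narrow well; I handed the job in at about 19 s without touching the tin, glue bottle or spare bottle.

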